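# Shut off and lock the valve of a pressure-test rig

## Task

Shut off the test rig: turn the red valve lever until it stops, square across the pipe. Then take the red lock pin out of its grey block and put its steel end down through the hole in the yellow bracket, fully home, so that the lever cannot swing open again, and let go. Leave the other things on the worktop where they are.

Things in the scene. Friction and masses are not known exactly. Their poses are not given: they have to be found in the camera images.
- test_rig: fixed rig: aluminium base (x -106 to 50, y -132 to 104, 12 mm thick), brass ball valve with its pipe along y, white round gauge at the -y end (top 51 mm high), capped pipe at +y, yellow bracket at -x. Origin on the worktop below the lever's vertical axis; z up; at yaw 0 its -x side faces the robot. Heights: nut on the axis 88 mm, lever 84, valve body 64, inlet pipe 55 mm
- valve_lever (a joint): angle of the red lever about the vertical axis through the rig's origin. 0: open, along the pipe, pointing to the rig's +y; grows anticlockwise seen from above; 1.57 (end stop): shut, square across the pipe, pointing to the rig's -x. Stays where it is left; about 2.5 N at its end moves it
- lever_tip (a point): point on the red lever's centre line, 70 mm out from its axis. The lever is a flat bar 16 to 20 mm wide reaching 76 mm out from the axis, underside 78 mm and top 84 mm above the worktop; beyond 45 mm from the axis at least 22 mm are free below it
- eye (a point): centre of the vertical hole in the yellow bracket, at its upper face, 56 mm above the worktop, 55 mm to -x and 22 mm to +y of the rig's origin. Hole 13 mm diameter, through an 8 mm plate (50 x 40 mm), 36 mm free below it. The lever passes 22 mm above the plate; when shut, its edge is 12 mm from the hole's centre line: the pin stands beside it
- lock_pin: stepped pin, 120 mm long, 70 g, upright in its block: steel spigot 8 mm diameter, 40 mm long, tapered nose; above it a red round grip 18 mm diameter, 80 mm long, two thin black bands. Origin at the end of the steel nose, z along the pin to the red end. Grip it near the red end, 45 mm or more above the shoulder, so that the fingers clear the lever at the bracket
- pin_shoulder (a point): centre of the pin's shoulder, 40 mm from the steel end, where the red grip begins; it rests on the block at the start and on the bracket when fully home
- stow_block: grey stowage block, fixed, 50x50x52 mm high, with a vertical hole 13 mm wide in the middle of its top in which the pin stands. Origin at the centre of its underside
- tee: galvanised grey pipe tee lying down, 54x74x35 mm, a bystander, loose. Origin at the centre of its underside
- elbow: galvanised grey pipe elbow lying down, 64x64x40 mm, a bystander, loose. Origin at the centre of its underside
- nipple: grey hexagon nipple standing up, 45x45x46 mm, a bystander, loose. Origin at the centre of its underside
- tape_roll: pink roll of thread tape lying flat, 53x53x14 mm, a bystander, loose. Origin at the centre of its underside
- union: brass pipe union, 46x40x40 mm, a bystander, loose. Origin at the centre of its underside
- paste: round green tin with a white lid, 77x77x40 mm, a bystander, loose. Origin at the centre of its underside

How it is judged (in metres and radians):
On the way, in this order (a step that is already met when the one before it is completed fails the run):
1. the lever is turned to its end stop while the pin is not yet in the bracket (value of joint valve_lever above 1.45 rad and distance between pin_shoulder and eye above 0.05 m), for 0.2 s.
2. the pin is fully home in the bracket's hole, with the lever shut (value of joint valve_lever above 1.45 rad and horizontal distance between pin_shoulder and eye below 0.006 m and z of pin_shoulder in the frame of eye between -0.006 and 0.004 m and angle between lock_pin's own z axis and vertical below 0.12 rad), for 0.2 s.
At the end, for the whole second after the job is handed in: The lever is within 0.12 rad of its shut stop; the pin stands through the bracket's hole with its shoulder on the bracket (within 4 mm in height, 6 mm of the hole's centre, upright within 0.12 rad), released and at rest (all of step 2 and linear speed of lock_pin below 0.02 m/s); the robot touches nothing.
It fails at once if a bystander is moved more than 30 mm (distance of any of tee, elbow, nipple, tape_roll, union, paste from where it was at the start of the episode above 0.03 m).
It also fails if it takes over 64 s, if anything falls off the work surface, if the arm or the gripper's body presses on something with over 40 N, if the wrist force passes 120 N, or if a joint passes its speed limit or range.

## Robot

A 6-joint arm with a two-finger parallel gripper is mounted at the origin on a cart in front of the work surface, level with it; the furniture and walls round the work are solid. World frame = base frame: x ahead of the robot, y to its left, z up, the work surface at z = 0. Lengths are in mm, angles in rad, forces in N, time in s.
With the tool pointing down it reaches from about 375 to 900 mm from the base axis. Payload 3.1 kg.
Tool frame: the origin (TCP) lies at the very end of the fingers, on their centre line; the grasp point (between the pads) lies 19 mm behind it; z points along the fingers, y is the direction in which the jaws open and shut (so a half turn about z gives the same grasp; the last joint's range is limited). The gripper opens to 87 mm and grips with 3 to 60 N. Pads are 19 mm wide; open, the fingers measure 117 mm over their backs; the gripper's body (75 mm by 190 mm) begins 51 mm behind the grasp point.
Start: joints at [-1.341, 0.527, 1.433, -0, 1.181, -0.178], TCP at [247.889, -573.714, 222.548] pointing down, gripper open.
Joint ranges: [-3.08, 3.08], [-0.75, 2.2], [0.22, 2.44], [-1.43, 4.57], [0, 2.65], [-2.85, 2.85]. Speed limits (rad/s): [2.79, 2.79, 3.14, 3.14, 3.14, 3.14].

## Interface

Orientations are given as a unit quaternion [x, y, z, w].
In Python, from rig import manip gives the robot as it stands. Calls block until the motion is done:
- manip.movep(position, orientation): joint-space move of the TCP to a pose.
- manip.line_to(position, attitude=None, max_speed=150): straight line of the TCP; attitude=None keeps the orientation; max_speed is the mean speed in mm/s.
- manip.set_joints(angles): joint-space move.
- manip.release() and manip.close(grip_force=None): open the fingers fully, or close them until they stop; grip_force is the grip in N (None keeps the last).
- manip.dwell(seconds).
- manip.inverse_kinematics(position, orientation): joint angles nearest the present ones, or None.
- manip.read_camera(name): name is "scene" or "top" or "wrist"; returns the picture (384x512x3 uint8, red, green, blue); there is no depth.
- manip.camera_info(name): a dict with "camera_matrix" (3x3 intrinsics, pixels), "k1" (the pictures are not rectified: a ray, as slopes to the right and down, at radius r is drawn at 1 + k1 r^2 times it, then the intrinsics apply), "R" (3x3) and "t" (3): a world point X has camera coordinates R X + t. Camera axes: x right, y down, z forward; pixel columns grow to the right and rows downward; lengths in mm; the calibration is good to about 2 mm. A picture is of the moment at which its call begins: read the wrist's pose just before it. camera_info takes no time and is no camera call; for the wrist camera it gives the pose at the moment of the call.
A pose or a line that the arm cannot do raises manip.Unreachable and nothing moves.
- manip.hand_in(): hands the job in, once; it reports no verdict.
Readings, each from a call of its own:
- manip.get_time(): time.
- manip.get_joint_pos(): joint angles.
- manip.get_joint_vel(): joint speeds.
- manip.get_joint_efforts(): joint torques, N m.
- manip.get_eef_pos(): TCP position.
- manip.get_eef_rot(): TCP orientation.
- manip.get_ft_force(): force on the tool from outside, world axes, zero at the start.
- manip.get_ft_torque(): the same for the moment, N m.
- manip.get_width(): finger opening in mm.
Only numpy, scipy, OpenCV 4.12 (cv2) and the standard library are available. Lean on these libraries where they do the work, as an engineer would, in place of code of your own. Each camera call takes 0.05 s, during which the arm holds its last target. There are 200 camera calls.

## Working session

There is one attempt and no reset: what is moved stays moved. The work goes in short steps, each a Python script; the robot and the scene stay as the last script left them, time stands still between calls to the robot, and variables do not carry over. Pictures are saved under pics/ and viewed, on a budget of 10 in all, crops included, one or two more only if the job needs it, and the job is handed in when it is done.

```bash
mkdir -p pics; ls; python3 - <<'E'
from rig import manip
import cv2
for n in ("top","scene"):
    im=manip.read_camera(n); cv2.imwrite(f"pics/{n}0.png",im[:,:,::-1]); print(n,manip.camera_info(n))
print(manip.get_eef_rot(),manip.get_time())
E
```

```text
pics
top {'camera_matrix': array([[398.48745448,   0.        , 252.32709388],
       [  0.        , 398.48745448, 193.90654173],
       [  0.        ,   0.        ,   1.        ]]), 'k1': -0.049167139197984516, 'R': array([[ 0.00952455, -0.99958425, -0.02721398],
       [-0.9986422 , -0.00811462, -0.05145783],
       [ 0.0512156 ,  0.02766715, -0.99830431]]), 't': array([  40.4164228 ,  547.11023123, 1090.7240454 ])}
scene {'camera_matrix': array([[444.44092265,   0.        , 251.69407544],
       [  0.        , 444.44092265, 185.01364987],
       [  0.        ,   0.        ,   1.        ]]), 'k1': 0.03737824465988436, 'R': array([[-0.84409985, -0.53585561, -0.01882023],
       [-0.30594988,  0.51017512, -0.80381342],
       [ 0.44032955, -0.67274075, -0.5945837 ]]), 't': array([ 476.61815489,  209.11935363, 1066.97995745])}
[ 9.79286531e-01  2.02476913e-01 -3.15135830e-05 -9.94493405e-04] 0.1
```

View pics/top0.png

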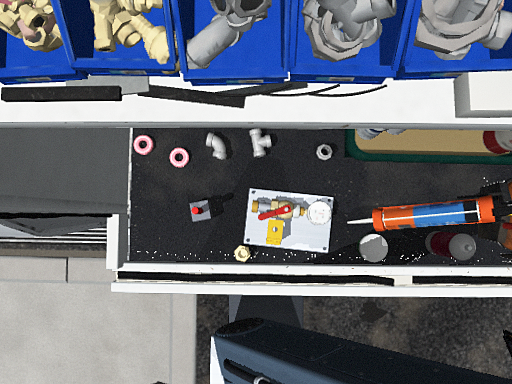

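View pics/scene0.png

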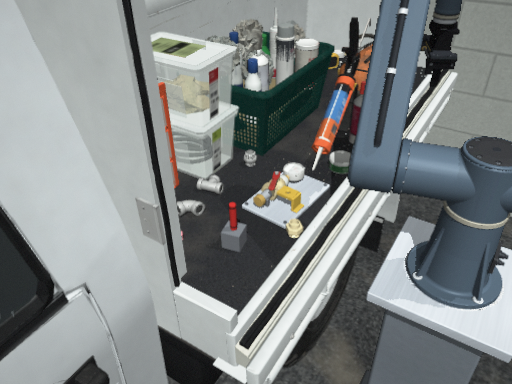

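The top view shows the rig near (285,218), the lever tip at its left (~258,218), the yellow bracket at (274,231), the pin in its block at (197,211) and the union at (243,253). The scene view agrees, with the pin upright and a front rail running along the bench edge. Next I'll localise them.

```bash
cat > h.py <<'E'
import numpy as np, cv2
from rig import manip
from scipy.spatial.transform import Rotation as Rot
def ray(ci,uv):
    K=ci["camera_matrix"]; d=np.array([(uv[0]-K[0,2])/K[0,0],(uv[1]-K[1,2])/K[1,1]]); s=d.copy()
    for _ in range(10): s=d/(1+ci["k1"]*(s@s))
    return -ci["R"].T@ci["t"], ci["R"].T@np.r_[s,1]
def onz(ci,uv,z):
    c,d=ray(ci,uv); return c+d*(z-c[2])/d[2]
def proj(ci,X):
    p=ci["R"]@np.asarray(X,float)+ci["t"]; s=p[:2]/p[2]; s=s*(1+ci["k1"]*(s@s)); K=ci["camera_matrix"]
    return s*K[0,0]+K[:2,2]
def down(yaw):  # tool z down; tool y axis at angle yaw from world y (about world z)
    return (Rot.from_euler('z',yaw)*Rot.from_quat([1,0,0,0])).as_quat()
def blobs(im,kind,amin=8):
    h=cv2.cvtColor(im,cv2.COLOR_RGB2HSV).astype(int); H,S,V=h[...,0],h[...,1],h[...,2]
    m={'red':((H<6)|(H>174))&(S>170)&(V>70),'yel':(H>20)&(H<30)&(S>190)&(V>120)}[kind].astype(np.uint8)
    n,l,st,c=cv2.connectedComponentsWithStats(m)
    return [(st[i][4],c[i].round(1),l==i) for i in range(1,n) if st[i][4]>=amin]
E
python3 - <<'E'
from h import *
ci=manip.camera_info("top"); im=manip.read_camera("top")
print("cam",ray(ci,(0,0))[0], "scene cam",ray(manip.camera_info("scene"),(0,0))[0])
for k in('red','yel'):
    for a,c,_ in blobs(im,k): print(k,a,c,onz(ci,c,{'red':84,'yel':56}[k]).round(1))
for n,uv,z in [("base",(251,188),12),("base",(336,196),12),("base",(329,251),12),("base",(248,242),12),("pintop",(196,210),132),("union",(243,253),40),("rail",(250,268),0),("back",(250,122),0),("left",(131,200),0)]: print(n,onz(ci,uv,z).round(1))
w=manip.camera_info("wrist"); p=manip.get_eef_pos(); R=Rot.from_quat(manip.get_eef_rot()).as_matrix()
print("wrist cam in tool", R.T@(ray(w,(0,0))[0]-p), (w["R"]@R).round(3), w["camera_matrix"][0,0])
print(ray(ci,(0,0)))
E
```

```text
cam [ 490.1203251    14.66199035 1118.12750996] scene cam [ -3.52944605 866.51191413 811.47190026]
red 88 [490.9 140.8] [ 687.9 -581.9   84. ]
red 23 [498.8 148.7] [ 667.2 -602.5   84. ]
red 173 [273.9 212.4] [495.7 -13.   84. ]
red 39 [195. 210.] [499.9 192.4  84. ]
red 43 [507.2 225.9] [ 465.3 -620.1   84. ]
yel 297 [274.2 232.1] [443.6 -14.9  56. ]
base [563.3  49.2  12. ]
base [ 542.9 -186.6   12. ]
base [ 391.2 -167.4   12. ]
base [413.6  56.   12. ]
pintop [499.5 181.7 132. ]
union [385.8  68.2  40. ]
rail [340.5  50.2   0. ]
back [752.1  54.2   0. ]
left [527.3 390.8   0. ]
wrist cam in tool [ 7.03507798e+01 -5.75087395e-02 -1.60657346e+02] [[-0.     1.     0.   ]
 [-0.966 -0.    -0.257]
 [-0.257 -0.     0.966]] 279.91182153497294
(array([ 490.1203251 ,   14.66199035, 1118.12750996]), array([ 0.5478018 ,  0.68668962, -0.9545639 ]))
```

```bash
python3 - <<'E'
from h import *
import numpy as np
manip.movep([165,-378,330],down(0.408-0))   # retract outside the bench
manip.movep([412,60,330],down(0))
manip.line_to([430,60,240],max_speed=250)
manip.dwell(0.2)
ci=manip.camera_info("wrist"); im=manip.read_camera("wrist"); cv2.imwrite("pics/w0.png",im[:,:,::-1]); np.savez("w0.npz",im=im,**ci)
for k in('red','yel'):
    for a,c,_ in blobs(im,k,30): print(k,a,c,onz(ci,c,{'red':84,'yel':56}[k]).round(1))
print(manip.get_eef_pos(),manip.get_joint_pos(),manip.get_time(),manip.get_ft_force())
E
```

```text
red 1044 [317.3 123.2] [496.3 -11.3  84. ]
red 275 [119.4 120.2] [499.8 207.6  84. ]
red 84 [139.8 114.9] [505.4 184.3  84. ]
yel 1447 [311.6 161.8] [449.2 -13.1  56. ]
[430.81681168  59.84035584 241.40307447] [-1.20057402e-01  2.42285552e-01  1.86459094e+00  3.12631845e-05
  1.03143575e+00  1.45086520e+00] 3.6833 [ 0.48335331 -0.39392705 -0.53009174]
```

View pics/w0.png

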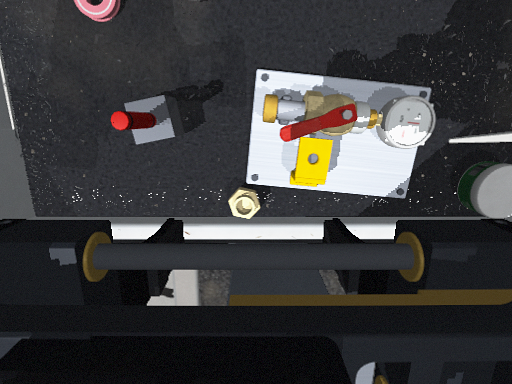

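The wrist view shows the nut at (347,114), the lever tip at (286,133), the bracket hole at (313,158), the pin's top disc at (120,120) and the block top around (147,120). The base corners are (257,69), (433,88), (407,198) and (247,184).

```bash
python3 - <<'E'
from h import *
d=np.load("w0.npz"); im=d["im"]; ci={k:d[k] for k in("camera_matrix","k1","R","t")}
c=np.array([onz(ci,p,12) for p in [(257,69),(433,88),(407,198),(247,184)]])[:,:2]; print(c.round(1))
for a,b in((0,1),(3,2)): print("yaw",np.arctan2(*( (c[a]-c[b])*[-1,1])), np.linalg.norm(c[a]-c[b]))
yaw=np.mean([np.arctan2(-(c[a]-c[b])[0],(c[a]-c[b])[1]) for a,b in((0,1),(3,2))])
# yellow hole: non-yellow pixels in the hull
_,_,m=max(blobs(im,'yel',30),key=lambda b:b[0])
cn,_=cv2.findContours(m.astype(np.uint8),cv2.RETR_CCOMP,cv2.CHAIN_APPROX_NONE)
for k in cn:
    if 8<cv2.contourArea(k)<400: print("hole",cv2.contourArea(k),k.mean(0),onz(ci,k.mean(0)[0],54).round(1))
# circle nut
print("nut",onz(ci,(347,114),88).round(1),"tip",onz(ci,(286,133),84).round(1))
R=Rot.from_euler('z',yaw).as_matrix()[:2,:2]
o=c.mean(0)+R@[28,14]; print("yaw",yaw,"o base",o,"eye base",o+R@[-55,22])
# pin: top-disc centre and axis (from shaft direction)
for a,cc,m in blobs(im,'red',30):
    if cc[0]<200:
        ys,xs=np.nonzero(m); print(cc,xs.min(),xs.max(),ys.min(),ys.max())
g=cv2.cvtColor(im,cv2.COLOR_RGB2BGR)
crop=cv2.resize(g[80:200,95:365],None,fx=2.9,fy=2.9,interpolation=cv2.INTER_CUBIC); cv2.imwrite("pics/c0.png",crop)
E
```

```text
[[ 563.6   54.6]
 [ 540.9 -178.2]
 [ 389.8 -164.2]
 [ 410.8   68.5]]
yaw -0.0972236984677785 233.89953833849313
yaw -0.08997390184852284 233.656580858139
hole 101.0 [[312.46875 157.96875]] [453.7 -14.3  54. ]
nut [506.1 -42.1  88. ] tip [485.6  23.1  84. ]
yaw -0.09359880015815067 o base [505.42733506 -43.48906123] eye base [452.72424772 -16.4449383 ]
[119.4 120.2] 111 128 111 129
[139.8 114.9] 129 151 112 119
```

View pics/c0.png

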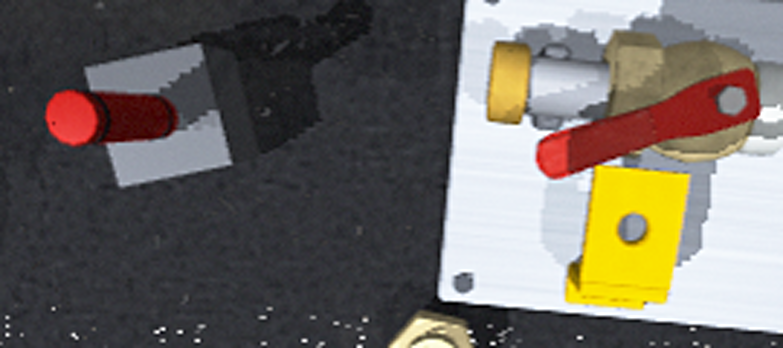

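```bash
python3 - <<'E'
from h import *
d=np.load("w0.npz"); ci={k:d[k] for k in("camera_matrix","k1","R","t")}
print("pintop",onz(ci,(119.5,120),132),"block",np.mean([onz(ci,p,52) for p in [(124.3,103.1),(165,94.8),(175,136.9),(136.4,144.5)]],0))
o=np.array([506.,-43.]); off=18.5; yaw=-0.0936
def pose(phi,off,z,r=58):
    u=np.array([np.cos(phi),np.sin(phi)]); p=o+r*u+off*np.array([u[1],-u[0]])
    return [*p,z],down(phi-np.pi/2)
manip.close(20)
phi=1.876
p,q=pose(phi,33,140); manip.movep(p,q)
p[2]=70; manip.line_to(p,max_speed=120); print("down",manip.get_ft_force())
f0=manip.get_ft_force()
end=np.pi+yaw
for phi in list(np.linspace(1.9,end-0.12,8))+list(np.arange(end-0.09,end+0.16,0.03)):
    p,q=pose(phi,off,70); manip.line_to(p,q,max_speed=80)
    f=manip.get_ft_force()-f0; t=f[:2]@[-np.sin(phi),np.cos(phi)]
    print(round(phi-np.pi/2-yaw,3),f.round(1),round(t,1))
    if phi>end-0.1 and t<-9: break
print(manip.get_time())
E
```

```text
pintop [500.13537213 185.18487835 132.        ] block [499.59628274 184.81339311  52.        ]
down [0.69867329 0.33603842 0.29326643]
0.423 [-0.5 -0.3 -0.1] 0.6
0.57 [ 1.  -0.8 -0. ] -0.5
0.717 [ 0.9 -0.2  0.6] -0.6
0.863 [0.7 1.2 0.1] -1.3
1.01 [0.2 0.4 0.8] -0.5
1.157 [-0.3  0.8 -0.7] -0.5
1.304 [-1.3  1.   0.1] -0.5
1.451 [-0.8  0.1 -0.1] 0.1
1.481 [-0.3  2.5 -0.3] -2.4
1.511 [-1.9  2.7  0.3] -2.4
1.541 [-1.4  2.  -1.1] -1.8
1.571 [-0.3  7.4 -1.3] -7.4
1.601 [ 2.  13.9 -1. ] -14.0
10.2583
```

```bash
python3 - <<'E'
from h import *
p=manip.get_eef_pos(); manip.line_to([p[0],p[1]+14,70]); manip.line_to([p[0],p[1]+14,150],max_speed=200)
manip.movep([413,-15,150],down(0)); manip.dwell(0.3)
def look(n):
    ci=manip.camera_info("wrist"); im=manip.read_camera("wrist"); cv2.imwrite(f"pics/{n}.png",im[:,:,::-1]); np.savez(n+".npz",im=im,**ci); return ci,im
ci,im=look("w1")
_,_,m=max(blobs(im,'yel',30),key=lambda b:b[0])
cn,_=cv2.findContours(m.astype(np.uint8),cv2.RETR_CCOMP,cv2.CHAIN_APPROX_NONE)
for k in cn:
    if 30<cv2.contourArea(k)<600: print("hole",cv2.contourArea(k),cv2.minEnclosingCircle(k),onz(ci,cv2.minEnclosingCircle(k)[0],56).round(1))
for a,c,_ in blobs(im,'red',50): print('red',a,c,onz(ci,c,84).round(1))
manip.release()
manip.movep([460,184,200],down(0)); manip.dwell(0.3)
ci,im=look("w2")
for a,c,m in blobs(im,'red',50):
    ys,xs=np.nonzero(m); print('red',a,c,xs.min(),xs.max(),ys.min(),ys.max(),onz(ci,c,132).round(1))
print(manip.get_time())
a=cv2.imread("pics/w1.png");b=cv2.imread("pics/w2.png"); cv2.imwrite("pics/w12.png",np.vstack([a[:240],b[:240]]))
E
```

```text
hole 189.0 ((253.5, 151.5), 8.631438255310059) [454.  -15.2  56. ]
red 2015 [284.4 126.7] [476.7 -39.6  84. ]
red 93 [10.8 90.2] [504.7 172.2  84. ]
red 1215 [469.1 173.2] 452 490 132 214 [485.6   2.4 132. ]
red 340 [248.8 155.5] 239 259 146 166 [500.6 186.3 132. ]
15.4417
```

View pics/w12.png

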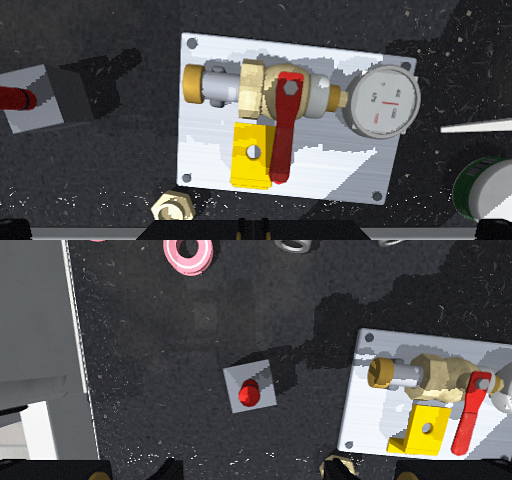

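The upper picture shows the lever shut and square across the pipe, with the hole at (253,151). The lower one shows the pin's top disc at (249,155). Next I'll grasp the pin, lift it and carry it over the hole.

```bash
python3 - <<'E'
from h import *
manip.movep([500.4,185.8,190],down(0)); manip.line_to([500.4,185.8,96],max_speed=120)
print(manip.get_ft_force()); manip.close(35); manip.dwell(0.2); print("w",manip.get_width(),manip.get_ft_force())
manip.line_to([500.4,185.8,205],max_speed=100); print("w",manip.get_width(),manip.get_ft_force())
manip.movep([454,-15.2,205],down(0)); manip.dwell(0.3)
print(manip.get_eef_pos(),manip.get_time())
for n in("wrist","scene"):
    ci=manip.camera_info(n); im=manip.read_camera(n); np.savez("g"+n+".npz",im=im,**ci)
    for P,nm in(([454,-15.2,56],"eye"),([454,-15.2,122],"nose"),([454,-15.2,162],"sh"),([454,-15.2,242],"top")): print(n,nm,proj(ci,P).round(1))
    c=proj(ci,[454,-15.2,130]).astype(int); g=im[:,:,::-1]
    x0=max(c[0]-100,0); y0=max(c[1]-75,0); cv2.imwrite("pics/g"+n+".png",cv2.resize(g[y0:y0+150,x0:x0+200],(600,450))); print(x0,y0)
cv2.imwrite("pics/gg.png",np.hstack([cv2.resize(cv2.imread("pics/gwrist.png"),(400,300)),cv2.resize(cv2.imread("pics/gscene.png"),(400,300))]))
E
```

```text
[ 0.91870967 -1.15357599  0.30344315]
w 17.11834385185234 [ 0.50682976  0.13285605 -0.46535169]
w 17.19401953273026 [-0.51388871 -0.41903096 -1.24605363]
[454.27070041 -14.24593962 204.94105341] 20.3833
wrist eye [254.  182.4]
wrist nose [254.3 198.6]
wrist sh [254.5 213.1]
wrist top [255.2 266.4]
154 126
scene eye [287.6 191.3]
scene nose [288.3 171.9]
scene sh [288.8 159.5]
scene top [289.8 133.2]
188 94
```

View pics/gg.png

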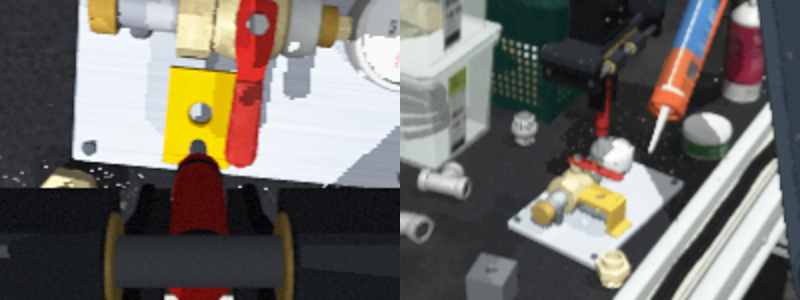

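In the wrist crop the pin nose is at about (253,198) against a predicted (254,199), and the hole is at (254,182). So the pin is held straight and lined up within about 1 mm. Next I'll insert it with force checks.

```bash
python3 - <<'E'
from h import *
x,y=454,-15.7
manip.line_to([x,y,150],max_speed=100); manip.dwell(0.2); f0=manip.get_ft_force(); print(manip.get_eef_pos(),f0)
for z in [140,134,128,122,116,110,106,103,101,100,99,98]:
    manip.line_to([x,y,z],max_speed=50); f=manip.get_ft_force()-f0; print(z,f.round(1),manip.get_eef_pos().round(1))
    if f[2]>8 or np.hypot(*f[:2])>12: break
print(manip.get_time(),manip.get_width())
E
```

```text
[454.50900785 -15.81381266 150.6294966 ] [ 0.54966845  0.67954803 -0.4878568 ]
140 [-0.9 -0.5  0.1] [453.6 -15.6 139.6]
134 [-0.8 -0.8 -0.7] [453.7 -15.6 133.6]
128 [-0.7 -1.1 -0.6] [453.7 -15.6 127.6]
122 [-0.3 -1.   0. ] [453.7 -15.6 121.7]
116 [-0.4 -0.9 -0.5] [453.7 -15.6 115.7]
110 [-0.7 -1.1  0.1] [453.7 -15.6 109.6]
106 [-0.4 -0.1 -0. ] [453.8 -15.7 105.8]
103 [-0.9 -0.6 -0.2] [453.9 -15.7 102.8]
101 [ 0.1 -1.5 -1.1] [453.9 -15.7 100.9]
100 [-0.7 -1.  -0.3] [454.  -15.7 100. ]
99 [-1.2 -0.1  7.8] [454.2 -15.7  99.8]
98 [-3.7  0.3 16.8] [454.5 -15.8  99.7]
24.5667 17.31401867679657
```

The shoulder made contact at TCP z ≈ 100, as predicted, so I'll release, withdraw and look.

```bash
python3 - <<'E'
from h import *
manip.line_to([454,-15.7,100],max_speed=30); manip.release(); manip.dwell(0.3)
manip.line_to([454,-15.7,185],max_speed=100)
manip.movep([413,-15,200],down(0)); manip.dwell(0.5)
ci=manip.camera_info("wrist"); im=manip.read_camera("wrist")
print("expect top",proj(ci,[454,-15.2,136]),"sh",proj(ci,[454,-15.2,56]))
for a,c,m in blobs(im,'red',50): print(a,c,onz(ci,c,136).round(1))
s=manip.camera_info("scene"); si=manip.read_camera("scene"); print("scene",proj(s,[454,-15.2,56]),proj(s,[454,-15.2,136]))
g=im[:,:,::-1]; sg=si[:,:,::-1]
cv2.imwrite("pics/f.png",np.hstack([cv2.resize(g[70:220,154:354],(400,300)),cv2.resize(sg[115:215,220:353],(400,300),interpolation=cv2.INTER_CUBIC)]))
print(manip.get_width(),manip.get_ft_force(),manip.get_time())
E
```

```text
expect top [253.46834688 155.97437668] sh [253.38251579 146.21563449]
1356 [278.8 125.8] [477.6 -35.  136. ]
380 [253.5 154.1] [455.5 -15.2 136. ]
scene [287.60940812 191.25040894] [288.48027119 167.60019109]
86.9782720817855 [-0.02580165  0.43953804 -0.68071878] 28.3167
```

View pics/f.png

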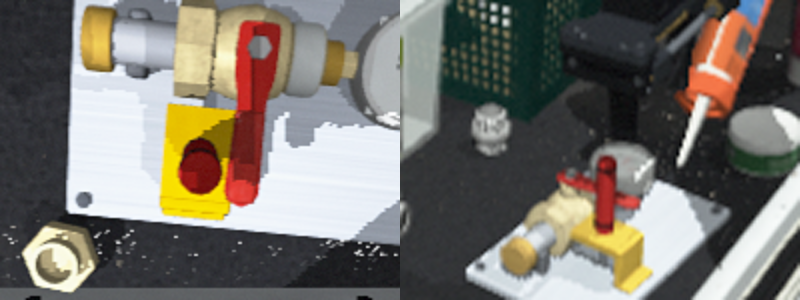

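The pin stands upright on the bracket beside the shut lever. Its top is at pixel (253,154) against an expected (253,156), and the gripper is clear, so I'm handing in.

```bash
python3 -c "
from rig import manip
manip.hand_in(); print(manip.get_time())"
```

```text
the job is handed in; nothing more can be done
the job is handed in; nothing more can be done
```

The lever is shut against its end stop and the lock pin is standing fully home in the yellow bracket, released. I handed the job in at about 28 s of the 64 s allowed.

- **Lever:** I pushed it round with closed fingertips until the force at the tip rose to 14 N at a commanded angle of about 1.57–1.60 rad. The wrist picture afterwards shows it square across the pipe.
- **Pin:** It went into the hole with almost no side force. The shoulder met the bracket at the predicted height, with the fingers at z of about 100 mm.
- **After release:** The pin's top was measured 1.5 mm from the hole's centre line, so it is upright within about 0.02 rad. The lever is still shut and the gripper is clear, with no notable force at the wrist.
- **Bystanders:** None were touched as far as I know: the forces showed no unexpected contact. I did not measure their positions again.
- **Disagreement between checks:** The top and wrist cameras differed by 2 to 4 mm in y for the lever, bracket and pin, and by about 7 mm for the rig origin worked out from hand-read base corners. I used the close wrist views, and the fit confirmed them.

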